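# Show the inside of a turned bamboo tumbler to the inspection camera

### The arm

A 6-joint arm with a two-finger parallel gripper is mounted at the origin on the work surface. World frame = base frame: x ahead of the robot, y to its left, z up, the work surface at z = 0. Lengths are in m, angles in rad, forces in N, time in s.
With the tool pointing down it reaches from about 0.35 to 0.975 m from the base axis. Payload 4.9 kg.
Tool frame: the origin (TCP) lies between the finger pads, 19 mm behind the fingertips; this is the grasp point; z points along the fingers, y is the line along which they close (so a half turn about z gives the same grasp; the last joint's range is limited). The gripper opens to 85 mm and grips with 20 to 120 N. Pads are 22 mm wide; open, the fingers measure 114 mm over their backs; the gripper's body (76 mm by 85 mm) begins 54 mm behind the grasp point. The pads swing forward as they close: fully open they stand 13 mm farther back than shut.
Start: joints at [-1.414, 0.053, 1.613, -0, 1.476, -0.119], TCP at [0.17, -0.601, 0.25] pointing down, gripper open.
Joint ranges: [-3.01, 3.01], [-1.01, 2.22], [0.06, 2.58], [-1.02, 4.17], [0.09, 2.62], [-3.14, 3.14]. Speed limits (rad/s): [2.57, 2.57, 3.14, 3.14, 3.14, 3.14].

### API

Orientations are given as a unit quaternion [w, x, y, z].
In Python, from plant import manip gives the robot as it stands.
- The arm moves only by the shell command python3 -m pendant 'ROWS'. ROWS is JSON, a list of rows, each a list of 3 entries, a list of its own where there are three numbers: the opening, from 0 (shut) to 1 (fully open), then the shift along the tool's x, y, z in units of 12 cm (1.0 is 12 cm), then the turn about the tool's z in units of pi rad (1.0 is pi rad). In form: [[gripper, [dx, dy, dz], roll], ...]. A call has 1 to 10 rows; each row is the pose to reach, as a shift and turn from the pose commanded when the call began, along the tool's axes at that moment, turning the shorter way round; what a row does not reach only later rows make up. A row lasts 1/10 s, in which the tool goes at most 50 mm and 8.59 degrees, less where a joint would pass 70% of its speed; a pose out of reach is approached as far as the arm can. A call with a number of a shift or a turn outside -1 to 1 is refused whole. A call with a gripper value outside its range is refused whole. The fingers move at their own pace and stop on an object; the grip force is fixed at half the most. Time passes only in rows, so rows that repeat a pose let the fingers close. It gives the time, the measured TCP pose, the force, the opening and the grip force at its end, in the units of the state.
- manip.state(): the state, without advancing time (a new reading comes with each control period).
- manip.grab_frame(name): name is "scene" or "top" or "wrist"; returns a dict with "img" (400x640x3 uint8, red, green, blue), "fx", "fy", "cx", "cy" (pixels), "eye" and "rotation" of the camera in the world; the wrist camera has in their place "tool_from_camera" (4x4, takes a point from camera to tool coordinates, whose origin is the TCP and whose axes are the flange's). Camera axes: x right, y down, z forward; pixel columns grow to the right and rows downward; lengths in m; the calibration is good to about 2 mm. The wrist camera is an equidistant fisheye: a pixel r from the principal point sees the ray r / f radians off the axis. A picture is of the moment at which its call begins: read the wrist's pose just before it. There is no depth.
- manip.job_done(): hands the job in; it is judged then, once.
The state is a dict: "time": time; "joint_pos": joint angles; "joint_vel": joint speeds; "joint_efforts": joint torques, N m; "tool_pos": TCP position; "tool_rot": TCP orientation; "contact_force": force on the tool from outside, world axes, zero at the start; "ft_torque": the same for the moment, N m; "gripper_width": opening from 0.0 (shut) to 1.0 (fully open); "grasp_force": force on a finger pad.
Only numpy, scipy, OpenCV 4.12 (cv2) and the standard library are available. Lean on these libraries where they do the work, as an engineer would, in place of code of your own. Each camera call takes 0.05 s, during which the arm holds its last target. There are 200 camera calls.

### The job

Take the short bamboo tumbler out of the notched rack and hold it up to the inspection camera so that the lens looks straight into its open mouth: the tumbler in line with the lens, its rim square to it and about 100 mm in front of it, your fingers on the outside and out of the camera's view. Finish while holding it there, still and in the gripper alone; do not bump the camera or its stand, and leave the two tall tumblers, the whetstone and the knife where they lie.

Things in the scene. Friction and masses are not known exactly. Their poses are not given: they have to be found in the camera images.
- rack: fixed wooden rack, 50 mm high: two parallel rails 12 mm thick, 350 mm long, centre lines 64 mm apart (52 mm free between them, down to the bench), an end board 100 x 12 x 50 mm across each end. Each rail has three notches 44 mm wide, 16 mm deep. Origin: centre, on the bench; y along the rails, x along the lying tumblers, z up. Places at y = -120, 0, 120 mm, one tumbler across the rails at each.
- short_tumbler: straight bamboo cup, 60 mm outside diameter, 95 mm long (the others 150), wall 3 mm, 50 to 100 g, one end open and lacquered dark inside, the other closed. Lies level in any one of the rack's three places, mouth away from the robot, axis 70 mm above the bench. Origin: on its axis at half its length (balance point 10 mm nearer the closed end); x along its axis to the mouth.
- short_tumbler_mouth (a point): centre of the short tumbler's open rim, 47.5 mm from its origin along its x; axes as the tumbler's.
- tall_tumbler_a: bystander: like the short tumbler but 150 mm long, in another place of the rack. Origin on its axis at half its length, x towards its mouth.
- tall_tumbler_b: bystander: the second tall tumbler, as the first.
- stand: fixed column stand of the camera: grey base plate 200 x 150 x 18 mm, steel column 20 mm thick and about 420 mm high. Origin: on the bench under the middle of the plate's front edge (the side to which the camera looks); the plate reaches 200 mm from it along x, the column stands at x = 150 mm. Its place and turn and the camera's height and tilt differ from run to run.
- lens (a point): centre of the inspection camera's front glass, inside a ring light of 82 mm diameter, whose face is 5 mm behind the glass. The camera looks to the robot's side and 20 to 37 degrees down, along -x; x runs back into the camera, y is level, z up and square to x. A tumbler whose mouth looks straight into the lens has its own x along this x. Camera held by stiff clamps.
- focus (a point): point in the air on the line of sight, 100 mm in front of the glass, where the middle of the tumbler's mouth belongs (about 0.2 to 0.31 m above the bench); axes as the lens's.
- whetstone: bystander: grey stone on a dark wooden block, 150 x 50 x 26 mm, loose on the bench; origin at the centre of its underside, x along it.
- knife: bystander: scraping knife with a pale wooden handle, about 215 mm long and 18 mm high, loose on the bench; origin under the joint of handle and blade, blade to +x.
Mind the look-alikes: they are no part of the job. What is shaped like the short_tumbler but red or turquoise is not meant.

How it is judged:
On the way:
1. the short tumbler is lifted clear of the rack in the fingers (z of short_tumbler in the frame of rack above 0.1 m and contact force between the fingers and short_tumbler above 1 N and contact force between short_tumbler and rack below 0.05 N), for 0.2 s.
At the end, for the whole second after the job is handed in: Short tumbler held by the fingers alone and still, mouth centre within 22 mm of the focus point, mouth to the lens, axis within 0.17 rad of the line of sight, TCP under 40 mm from its middle towards the mouth; camera within 6 mm, tall tumblers, whetstone and knife within 20 mm of their starts (distance between short_tumbler_mouth and focus below 0.022 m and angle between the x axis of short_tumbler and the x axis of lens, either way round below 0.17 rad and x of short_tumbler in the frame of focus below -0.02 m and x of the grasp point in the frame of short_tumbler below 0.04 m and height (world z) of short_tumbler above 0.13 m and contact force between the fingers and short_tumbler above 1 N and contact force between short_tumbler and rack below 0.05 N and contact force between short_tumbler and stand below 0.05 N and contact force between short_tumbler and tall_tumbler_a below 0.05 N and contact force between short_tumbler and tall_tumbler_b below 0.05 N and linear speed of short_tumbler below 0.02 m/s and angular speed of short_tumbler below 0.15 rad/s and distance of lens from where it was at the start of the episode below 0.006 m and distance of each of tall_tumbler_a, tall_tumbler_b, whetstone, knife from where it was at the start of the episode below 0.02 m); the arm keeps its last pose, push and grip.
It fails at once if the camera or its stand is bumped (distance of lens from where it was at the start of the episode above 0.006 m or contact force between anything else and stand above 8 N).
It fails at once if a bystander is disturbed (distance of any of tall_tumbler_a, tall_tumbler_b, whetstone, knife from where it was at the start of the episode above 0.02 m).
It also fails if it takes over 35 s, if anything falls off the work surface, if the arm or the gripper's body presses on something with over 40 N, if the wrist force passes 120 N, or if a joint passes its speed limit or range.

## Working session

There is one attempt and no reset: what is moved stays moved. The work goes in short steps, Python scripts to look and compute and a shell command to move; the robot and the scene stay as the last step left them, time stands still between calls to the robot, and variables do not carry over. Pictures are saved under pics/ and viewed, at most 10 in all, crops included, and the job is handed in when it is done.

```bash
mkdir -p pics; ls; cat > h.py <<'E'
import numpy as np, cv2
from plant import manip
def grab(n):
    f=manip.grab_frame(n); return f
def ray(f,u,v):
    d=np.array([(u-f["cx"])/f["fx"],(v-f["cy"])/f["fy"],1.]); d=np.array(f["rotation"])@d
    return np.array(f["eye"]),d/np.linalg.norm(d)
def onz(f,u,v,z):
    e,d=ray(f,u,v); return e+d*(z-e[2])/d[2]
def tri(*rs):
    A=0;b=0
    for e,d in rs:
        P=np.eye(3)-np.outer(d,d); A=A+P; b=b+P@e
    p=np.linalg.solve(A,b); return p,[np.linalg.norm((np.eye(3)-np.outer(d,d))@(p-e)) for e,d in rs]
def proj(f,p):
    c=np.array(f["rotation"]).T@(np.array(p)-f["eye"]); return f["fx"]*c[0]/c[2]+f["cx"],f["fy"]*c[1]/c[2]+f["cy"]
E
python3 - <<'E'
from h import *
import pickle
for n in("scene","top"):
    f=grab(n); pickle.dump(f,open(n+".pkl","wb")); cv2.imwrite(f"pics/{n}0.png",f["img"][...,::-1]); print(n,f["fx"],f["cx"],f["cy"],f["eye"],np.round(f["rotation"],3).tolist())
print(manip.state())
E
```

```text
pics
scene 464.25181017067814 318.544028353623 195.5976972198473 [1.0311483  0.77498987 0.93477416] [-0.123, 0.264, 0.863, -0.412]
top 425.811414707127 317.41406697033466 198.0073327281619 [0.31543833 0.00419209 1.39962691] [0.059, -0.699, 0.711, -0.047]
{'time': 0.1, 'joint_pos': array([-1.41398010e+00,  5.33321755e-02,  1.61417523e+00, -3.48111812e-06,
        1.47601354e+00, -1.19023754e-01]), 'joint_vel': array([-0.00094282, -0.00087115, -0.00337855, -0.00178268, -0.00048516,
        0.00052926]), 'joint_efforts': array([ 1.96063411e-03, -3.94901490e+01, -3.71361029e+01,  4.87782427e-05,
        3.90535832e-03, -3.04153707e-05]), 'tool_pos': array([ 0.17012238, -0.60084021,  0.24884923]), 'tool_rot': array([-9.63941043e-04,  9.90503621e-01,  1.37483259e-01, -1.99499245e-05]), 'contact_force': array([-0.33119459,  0.78297509, -0.74417659]), 'ft_torque': array([0.02204748, 0.03184473, 0.00426828]), 'grasp_force': 0.0, 'gripper_width': 1.0042169119301418}
```

```bash
python3 - <<'E'
s=open('h.py').read()
s=s.replace("from plant import manip\n","from plant import manip\nfrom scipy.spatial.transform import Rotation as R\ndef q2m(q): return R.from_quat(np.roll(q,-1)).as_matrix()\n",1)
s=s.replace("f=manip.grab_frame(n); return f","f=manip.grab_frame(n)\n    if 'rotation' in f: f['rotation']=q2m(f['rotation'])\n    return f")
open('h.py','w').write(s)
E
python3 - <<'E'
from h import *
import pickle
for n in("scene","top"):
    f=pickle.load(open(n+".pkl","rb"));f['rotation']=q2m(f['rotation']);pickle.dump(f,open(n+".pkl","wb"));print(f['rotation'].round(2).tolist())
E
```

```text
[[-0.83, 0.35, -0.43], [0.56, 0.52, -0.65], [-0.01, -0.78, -0.63]]
[[-0.01, -0.99, 0.15], [-1.0, 0.02, 0.02], [-0.02, -0.15, -0.99]]
```

View pics/scene0.png

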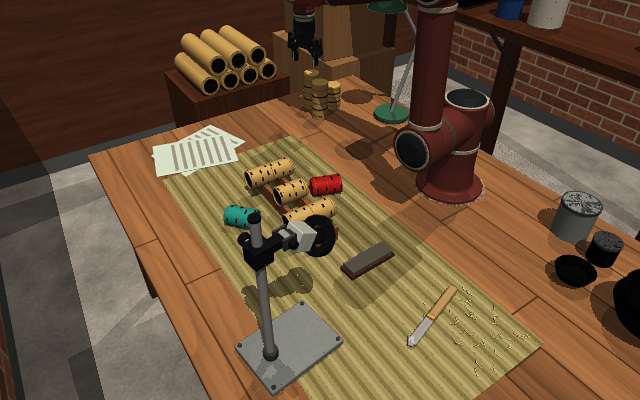

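View pics/top0.png

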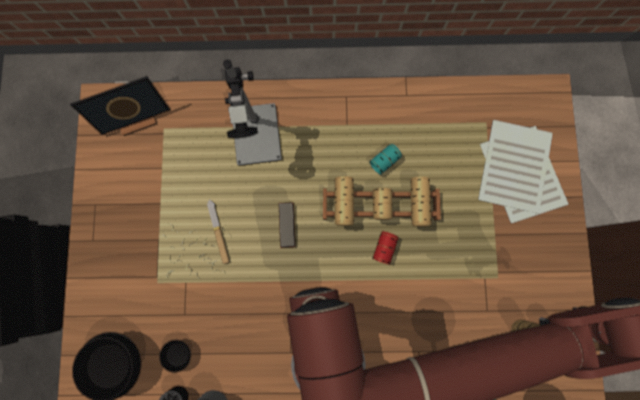

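Scene: the stand is at bottom left (lens ring ~(320,236), column foot (270,352)). The rack has the short tumbler in the middle at (291,192), between the two tall ones. Top: short tumbler ~(383,203), plate ~(257,135), ring ~(241,130).

```bash
python3 - <<'E'
from h import *
import pickle
s=pickle.load(open("scene.pkl","rb"))["img"];t=pickle.load(open("top.pkl","rb"))["img"]
c=lambda im,x,y,w,h,k:cv2.resize(im[y:y+h,x:x+w],None,fx=k,fy=k,interpolation=cv2.INTER_CUBIC)
a=c(t,315,140,133,100,3);b=c(t,215,55,100,115,3)
d=c(s,225,150,133,110,3);e=c(s,225,200,133,200,3)
o=np.zeros((600,800,3),np.uint8)
# A top rack x3 at (0,0); B top stand x3 at (400,0) ; D scene rack x3 at (0,300); E
a=c(t,315,140,133,100,3);o[:300,:399]=a
b=c(t,215,55,133,115,2.6);o[:299,400:400+b.shape[1]]=b[:299]
d=c(s,225,150,133,100,3);o[300:,:399]=d
e=c(s,225,205,133,100,3);o[300:,400:799]=e
cv2.imwrite("pics/crop1.png",o[...,::-1])
E
```

```text
(no output)
```

View pics/crop1.png

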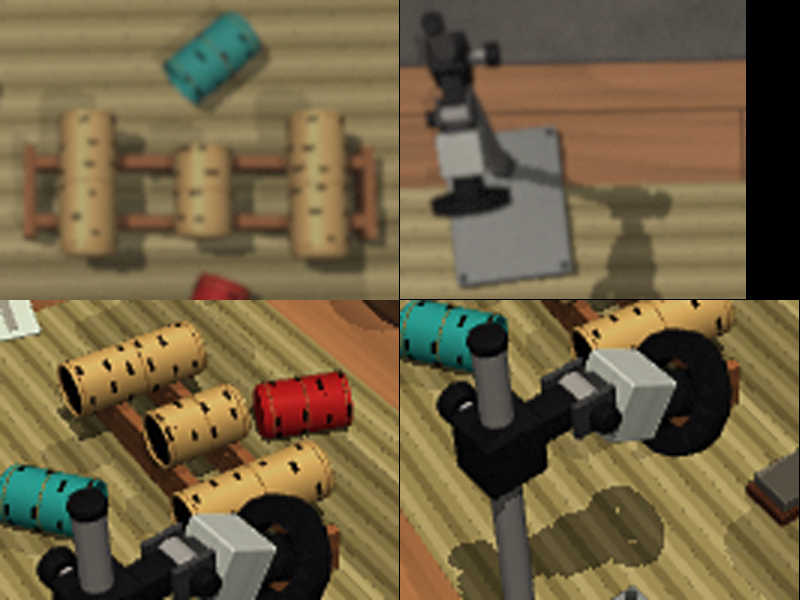

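Crop: the top view gives plate corners (238.8,163.8), (281.2,159.2), (275.4,104.2). The ring centre is ~(242.5,130) in the top view and ~(320,236) in the scene view. The short tumbler spans rows 188–218 around column 383.

```bash
python3 - <<'E'
from h import *
import pickle
s=pickle.load(open("scene.pkl","rb"));t=pickle.load(open("top.pkl","rb"))
pl=[onz(t,u,v,.018) for u,v in((238.8,163.8),(281.2,159.2),(275.4,104.2))]
for p in pl: print(p.round(4))
print("plate",np.linalg.norm(pl[0]-pl[1]),np.linalg.norm(pl[1]-pl[2]))
d=pl[0]-pl[1];print("yaw of x (front edge, side)",np.degrees(np.arctan2(-d[0],d[1])),np.degrees(np.arctan2((pl[2]-pl[1])[1],(pl[2]-pl[1])[0])))
print("ring",tri(ray(s,320,236),ray(t,242.5,130)))
# column top, box corners
print("coltop",tri(ray(s,225+90/3,205+40/3),ray(t,215+432/2.6-400/2.6,55+22/2.6)))
# tumbler
g=lambda x,y,z:onz(t,315+x/3,140+y/3,z)
for n,x,y in(("mouthL",178,150),("mouthR",228,148),("closeL",180,235),("closeR",232,235)): print(n,g(x,y,.07).round(4))
for n,x,y in(("mouthtop",203,146),("closetop",206,238)): print(n,g(x,y,.1).round(4))
for n,x,y in(("A far",87,111),("A near",88,256),("B far",318,110),("B near",320,256)): print(n,g(x,y,.09).round(4))
for n,x,y in(("rackFL",25,148),("rackNL",25,237),("rackFR",370,148),("rackNR",378,237)): print(n,g(x,y,.05).round(4))
f=manip.grab_frame("wrist");print({k:(np.round(v,4).tolist()) for k,v in f.items() if k!="img"})
print(q2m(manip.state()['tool_rot']).round(3).tolist())
E
```

```text
[0.6458 0.2862 0.018 ]
[0.6588 0.1446 0.018 ]
[0.8511 0.1639 0.018 ]
plate 0.14222287074520218 0.19332254673165755
yaw of x (front edge, side) 5.242080612350558 5.745904384410256
ring (array([0.6676263 , 0.223535  , 0.29800157]), [np.float64(0.005272209676916397), np.float64(0.00527220967691638)])
coltop (array([0.80118581, 0.23622902, 0.42044651]), [np.float64(0.0012172673811863706), np.float64(0.0012172673811863218)])
mouthL [ 0.5403 -0.1553  0.07  ]
mouthR [ 0.5415 -0.2079  0.07  ]
closeL [ 0.4504 -0.1542  0.07  ]
closeR [ 0.4495 -0.2083  0.07  ]
mouthtop [ 0.5389 -0.1775  0.1   ]
closetop [ 0.4438 -0.177   0.1   ]
A far [ 0.5799 -0.0596  0.09  ]
A near [ 0.4283 -0.0569  0.09  ]
B far [ 0.5765 -0.2997  0.09  ]
B near [ 0.4244 -0.2939  0.09  ]
rackFL [0.5488 0.0058 0.05  ]
rackNL [0.453  0.0075 0.05  ]
rackFR [ 0.5422 -0.3621  0.05  ]
rackNR [ 0.4468 -0.365   0.05  ]
{'fx': 309.7069, 'fy': 309.7069, 'cx': 323.3707, 'cy': 199.2834, 'tool_from_camera': [[-0.0004, -0.9541, -0.2995, 0.0766], [1.0, -0.0005, 0.0003, 0.0002], [-0.0004, -0.2995, 0.9541, -0.1227], [0.0, 0.0, 0.0, 1.0]]}
[[0.962, 0.272, -0.0], [0.272, -0.962, 0.002], [0.0, -0.002, -1.0]]
```

```bash
python3 -m pendant '[[1,[0,0,-0.3],-0.1],[1,[0,0,-0.6],-0.3],[1,[0,0,-1],-0.47],[1,[0,0,-1],-0.47],[1,[0,0,-1],-0.47],[1,[0,0,-1],-0.47],[1,[0,0,-1],-0.47],[1,[0,0,-1],-0.47],[1,[0,0,-1],-0.47],[1,[0,0,-1],-0.47]]'
python3 -m pendant '[[1,[0,0,0],-0.473],[1,[0,0,0],-0.473],[1,[0,0,0],-0.473],[1,[0,0,0],-0.473],[1,[0,0,0],-0.473],[1,[0,0,0],-0.473],[1,[0,0,0],-0.473],[1,[0,0,0],-0.473],[1,[0,0,0],-0.473],[1,[0,0,0],-0.473]]'
python3 -m pendant '[[1,[-0.49,0.93,0],0],[1,[-0.49,0.93,0],0],[1,[-0.49,0.93,0],0],[1,[-0.49,0.93,0],0]]'
python3 -c "
from h import *
s=manip.state();print(s['time'],s['joint_pos'].round(2),s['tool_pos'],q2m(s['tool_rot']).round(3).tolist())"
```

```text
time: 1.15
tool_pos: [0.1702, -0.6012, 0.3694]
tool_rot: [-0.0, 0.638, 0.77, 0.0]
contact_force: [0.3, 0.0, 0.2]
gripper_width: 1.003
grasp_force: 0.0
time: 2.15
tool_pos: [0.1702, -0.6012, 0.3695]
tool_rot: [-0.0, -0.051, 0.999, 0.0]
contact_force: [0.3, 0.4, -0.4]
gripper_width: 1.002
grasp_force: 0.0
time: 2.55
tool_pos: [0.2192, -0.4823, 0.3704]
tool_rot: [0.0, -0.05, 0.999, -0.0]
contact_force: [-0.6, -1.3, -0.2]
gripper_width: 1.003
grasp_force: 0.0
2.55 [-1.29 -0.22  1.67  0.    1.69 -2.96] [ 0.21915594 -0.48232248  0.37042066] [[-0.995, -0.1, 0.001], [-0.1, 0.995, -0.001], [-0.001, -0.001, -1.0]]
```

```bash

python3 -m pendant '[[1,[-0.49,0.93,0],0],[1,[-0.49,0.93,0],0],[1,[-0.49,0.93,0],0]]' >/dev/null
python3 -m pendant '[[1,[-0.49,0.93,0],0],[1,[-0.49,0.93,0],0],[1,[-0.49,0.93,0],0]]' |grep pos
python3 -m pendant '[[1,[-0.49,0.93,0],0],[1,[-0.49,0.93,0],0],[1,[-0.49,0.93,0],0]]'>/dev/null
python3 -m pendant '[[1,[-0.49,0.93,0],0],[1,[-0.49,0.93,0],0],[1,[-0.49,0.93,0],0]]'|grep pos
python3 -m pendant '[[1,[-0.49,0.93,0],0],[1,[-0.49,0.93,0],0],[1,[-0.49,0.93,0],0]]'>/dev/null
python3 -m pendant '[[1,[-0.49,0.93,0],0],[1,[-0.49,0.93,0],0],[1,[-0.49,0.93,0],0],[1,[-0.49,0.93,0],0]]'
python3 - <<'E'
from h import *
import pickle
s=manip.state();print(s['time'],s['joint_pos'].round(2),s['tool_pos'],q2m(s['tool_rot']).round(3).tolist())
f=manip.grab_frame("wrist");f['p']=s['tool_pos'];f['R']=q2m(s['tool_rot']);pickle.dump(f,open("w1.pkl","wb"));cv2.imwrite("pics/w1.png",f["img"][...,::-1])
E
```

```text
tool_pos: [0.3141, -0.2492, 0.3702]
tool_pos: [0.4098, -0.0153, 0.3699]
time: 4.45
tool_pos: [0.5054, 0.2181, 0.3686]
tool_rot: [-0.001, -0.05, 0.999, -0.0]
contact_force: [0.5, -1.1, 0.4]
gripper_width: 0.998
grasp_force: 0.0
4.45 [ 0.27 -0.17  1.63  0.    1.68 -1.4 ] [0.50544012 0.21809838 0.36856349] [[-0.995, -0.1, -0.002], [-0.1, 0.995, -0.0], [0.002, -0.0, -1.0]]
```

View pics/w1.png

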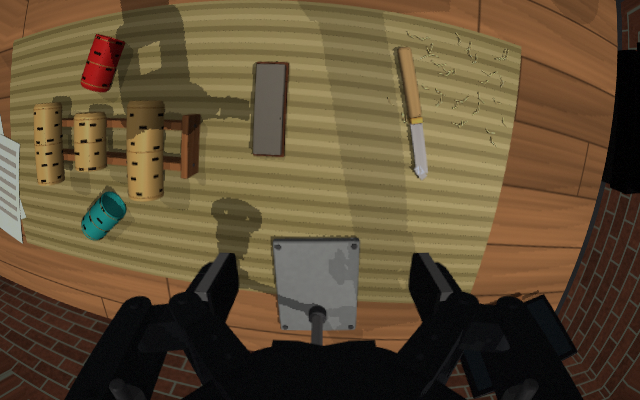

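The wrist view shows plate corners at (273,240) and (358,240) and the column foot at (318,313). The hand hides the lens itself, so I'll roll 90° to look sideways.

```bash

python3 -m pendant '[[1,[0.69,-0.58,0.1],0.5],[1,[0.69,-0.58,0.1],0.5],[1,[0.69,-0.58,0.1],0.5],[1,[0.69,-0.58,0.1],0.5],[1,[0.69,-0.58,0.1],0.5],[1,[0.69,-0.58,0.1],0.5],[1,[0.69,-0.58,0.1],0.5],[1,[0.69,-0.58,0.1],0.5],[1,[0.69,-0.58,0.1],0.5],[1,[0.69,-0.58,0.1],0.5]]'|grep pos
python3 - <<'E'
from h import *
import pickle
s=manip.state();print(s['time'],s['joint_pos'].round(2),s['tool_pos'],q2m(s['tool_rot']).round(3).tolist())
f=manip.grab_frame("wrist");f['p']=s['tool_pos'];f['R']=q2m(s['tool_rot']);pickle.dump(f,open("w2.pkl","wb"));im=f["img"];c=cv2.resize(im[0:200,440:640],None,fx=3,fy=3,interpolation=cv2.INTER_CUBIC)
cv2.imwrite("pics/w2.png",c[...,::-1])
E
```

```text
tool_pos: [0.4287, 0.1372, 0.3581]
5.5 [ 0.14 -0.42  1.85 -0.    1.71 -0.01] [0.42869994 0.13721614 0.35805517] [[-0.158, 0.987, 0.0], [0.987, 0.158, -0.001], [-0.001, 0.0, -1.0]]
```

View pics/w2.png

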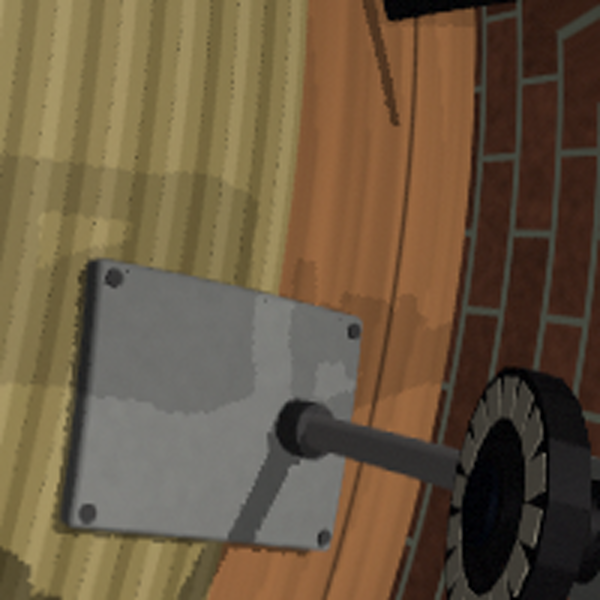

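The crop shows the ring light facing us, centred at crop ~(497,497), which is pixel (606,166), with bright segments on its front face.

```bash
cat >> h.py <<'E'
def wray(f,u,v):
    x=(u-f["cx"])/f["fx"];y=(v-f["cy"])/f["fy"];r=np.hypot(x,y)
    d=np.array([np.sin(r)*x/r,np.sin(r)*y/r,np.cos(r)]);T=np.array(f["tool_from_camera"])
    return f['p']+f['R']@T[:3,3], f['R']@T[:3,:3]@d
E
python3 - <<'E'
from h import *
import pickle
s=pickle.load(open("scene.pkl","rb"));t=pickle.load(open("top.pkl","rb"));f=pickle.load(open("w2.pkl","rb"))
im=f["img"].astype(int);mx=im.max(2);mn=im.min(2)
m=((mx>95)&(mx-mn<45)).astype(np.uint8);m[:,:586]=0;m[:118]=0;m[216:]=0
n,l,st,ce=cv2.connectedComponentsWithStats(cv2.dilate(m,np.ones((3,3))))
k=[i for i in range(1,n) if st[i,4]>15 and np.hypot(ce[i][0]-606,ce[i][1]-166)<45];print(st[k])
m*=np.isin(l,k).astype(np.uint8)
h=cv2.convexHull(np.argwhere(m)[:,::-1].astype(np.int32))[:,0].astype(float)
print(h.min(0),h.max(0),len(h))
D=np.array([wray(f,u,v)[1] for u,v in h]);e=wray(f,600,160)[0]
c=D.mean(0)
for _ in range(2):
    c/=np.linalg.norm(c);ax=np.cross([0,0,1],c);ax/=np.linalg.norm(ax);ay=np.cross(c,ax)
    P=np.c_[D@ax/(D@c),D@ay/(D@c)].astype(np.float32)
    (cx,cy),(A,B),ang=cv2.fitEllipse(P);c=c+cx*ax+cy*ay
a,b=max(A,B)/2,min(A,B)/2
th=np.radians(ang)+(0 if A<B else np.pi/2);minor=np.cos(th)*ax+np.sin(th)*ay
i=np.arccos(b/a);c/=np.linalg.norm(c)
print("eye",e,"a,b",a,b,"incid",np.degrees(i))
for sg in(1,-1):
    n=c*np.cos(i)+sg*minor*np.sin(i);print("lens x",n.round(3),"yaw",np.degrees(np.arctan2(n[1],n[0])),"tilt",np.degrees(np.arcsin(n[2])))
print("dist if R=.036-.041",.036/a,.041/a)
print(tri(ray(s,320,236),ray(t,242.5,130),(e,c)))
print(tri(ray(t,242.5,130),(e,c)),tri(ray(s,320,236),(e,c)))
# plate check
for u,v in((472,88),(463,174),(558,107)):
    o,d=wray(f,u,v);print((o+d*(.018-o[2])/d[2]).round(4))
g=f["img"].copy();g[m>0]=[255,0,255];cv2.imwrite("pics/w2m.png",cv2.resize(g[100:240,540:640],None,fx=4,fy=4,interpolation=cv2.INTER_NEAREST)[...,::-1])
E
```

```text
[[617 176   3   6  18]
 [613 188   4   5  17]]
[614. 177.] [618. 191.] 4Traceback (most recent call last):
  File "<stdin>", line 16, in <module>
cv2.error: OpenCV(4.12.0) /io/opencv/modules/imgproc/src/shapedescr.cpp:361: error: (-201:Incorrect size of input array) There should be at least 5 points to fit the ellipse in function 'fitEllipseNoDirect'
```

```bash
python3 - <<'E'
from h import *
import pickle
f=pickle.load(open("w2.pkl","rb"))
print(f["img"][166,[586,588,590,592,594,596,600,606,612,614,616,618,620,622,624,628]].tolist())
cv2.imwrite("pics/w2c.png",cv2.resize(f["img"][110:230,560:640],None,fx=5,fy=5,interpolation=cv2.INTER_CUBIC)[...,::-1])
E
```

```text
[[52, 28, 17], [57, 33, 25], [32, 23, 20], [63, 60, 52], [11, 12, 13], [3, 2, 7], [0, 0, 3], [2, 2, 3], [11, 12, 11], [12, 11, 6], [52, 50, 44], [7, 7, 10], [7, 6, 8], [6, 7, 7], [34, 34, 35], [39, 37, 37]]
```

View pics/w2c.png

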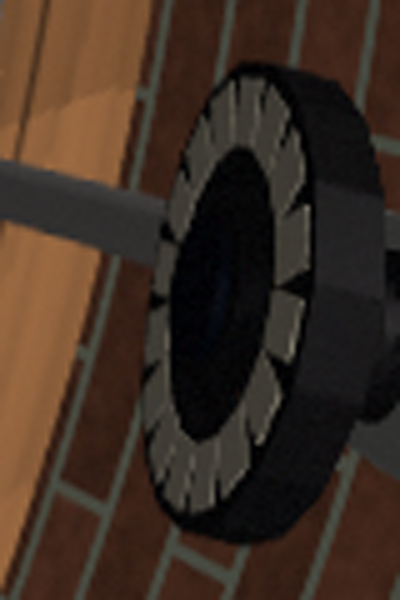

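The zoomed crop shows the front rim clearly: crop top (250,65), right (313,225), bottom (185,525), left (143,380). I'll take hand-read points on the outer rim and on the inner hole.

```bash
cat > ring.py <<'E'
from h import *
import pickle
s=pickle.load(open("scene.pkl","rb"));t=pickle.load(open("top.pkl","rb"));f=pickle.load(open("w2.pkl","rb"))
out=[(250,65),(293,100),(312,180),(313,260),(295,370),(265,440),(230,500),(190,525),(165,508),(145,440),(142,380),(150,300),(163,210),(185,140),(215,85)]
inn=[(247,148),(268,185),(274,250),(265,320),(240,390),(205,438),(180,420),(169,370),(175,290),(190,225),(215,170)]
for nm,h in(("out",out),("in",inn)):
    h=[(560+(u-2)/5,110+(v-2)/5) for u,v in h]
    D=np.array([wray(f,u,v)[1] for u,v in h]);e=wray(f,600,160)[0]
    c=D.mean(0)
    for _ in range(3):
        c/=np.linalg.norm(c);ax=np.cross([0,0,1],c);ax/=np.linalg.norm(ax);ay=np.cross(c,ax)
        P=np.c_[D@ax/(D@c),D@ay/(D@c)].astype(np.float32)
        (cx,cy),(A,B),ang=cv2.fitEllipse(P);c=c+cx*ax+cy*ay
    c/=np.linalg.norm(c)
    a,b=max(A,B)/2,min(A,B)/2
    th=np.radians(ang)+(0 if A<B else np.pi/2);minor=np.cos(th)*ax+np.sin(th)*ay
    i=np.arccos(b/a)
    print(nm,"eye",e.round(3),"a,b",a,b,"incid",np.degrees(i),"dist(R41)",.041/a)
    for sg in(1,-1):
        n=c*np.cos(i)+sg*minor*np.sin(i);print("lens x",n.round(3),"yaw",np.degrees(np.arctan2(n[1],n[0])),"tilt",np.degrees(np.arcsin(n[2])))
    print("R41 pos",e+c*.041/a)
    print(tri(ray(s,320,236),ray(t,242.5,130),(e,c)),tri(ray(t,242.5,130),(e,c)),tri(ray(s,320,236),(e,c)))
for u,v in((472,88),(463,174),(558,107)):
    o,d=wray(f,u,v);print((o+d*(.018-o[2])/d[2]).round(4))
E
python3 ring.py
```

```text
out eye [0.417 0.213 0.481] a,b 0.13227133452892303 0.050737302750349045 incid 67.44407525489716 dist(R41) 0.3099688995050909
lens x [0.861 0.098 0.499] yaw 6.5205596355618685 tilt 29.953149443218827
lens x [-0.251 -0.079 -0.965] yaw -162.6097781257987 tilt -74.73301379471393
R41 pos [0.66292194 0.22057211 0.29266323]
(array([0.66635567, 0.22187815, 0.29372809]), [np.float64(0.005124713738467273), np.float64(0.0066080668781285466), np.float64(0.0031864954031203406)]) (array([0.67650356, 0.22210753, 0.28269611]), [np.float64(0.0011481587135117426), np.float64(0.0011481587135115886)]) (array([0.66124152, 0.22157227, 0.29296059]), [np.float64(0.0013010708404609973), np.float64(0.0013010708404609655)])
in eye [0.417 0.213 0.481] a,b 0.08307159692049026 0.029914438724517822 incid 68.89339881447857 dist(R41) 0.4935501605830696
lens x [0.852 0.077 0.518] yaw 5.176976020212686 tilt 31.22910119739384
lens x [-0.281 -0.06  -0.958] yaw -168.03954404345401 tilt -73.29536947908444
R41 pos [0.80753745 0.22466992 0.1796386 ]
(array([0.66611757, 0.22163322, 0.29296141]), [np.float64(0.005121436422457313), np.float64(0.007014136485857755), np.float64(0.003752747163819099)]) (array([0.67706162, 0.22211301, 0.28067928]), [np.float64(0.0015367781876834295), np.float64(0.0015367781876834048)]) (array([0.66064406, 0.2210024 , 0.29196739]), [np.float64(0.0010648364656300421), np.float64(0.0010648364656299812)])
[0.6427 0.2881 0.018 ]
[0.6591 0.1479 0.018 ]
[0.8328 0.3096 0.018 ]
```

```bash

python3 -m pendant '[[1,[-1,0,0],-0.44],[1,[-1,0,0],-0.44],[1,[-1,0,0],-0.44],[1,[-1,0,0],-0.44],[1,[-1,0,0],-0.44],[1,[-1,0,0],-0.44],[1,[-1,0,0],-0.44],[1,[-1,0,0],-0.44],[1,[-1,0,0],-0.44],[1,[-1,0,0],-0.44]]'|grep pos
python3 -m pendant '[[1,[-0.21,-0.82,0.6],0],[1,[-0.21,-0.82,0.6],0],[1,[-0.21,-0.82,0.6],0],[1,[-0.21,-0.82,0.6],0]]'|grep pos
python3 -m pendant '[[1,[-0.21,-0.82,0.6],0],[1,[-0.21,-0.82,0.6],0],[1,[-0.21,-0.82,0.6],0],[1,[-0.21,-0.82,0.6],0]]'|grep pos
python3 - <<'E'
from h import *
import pickle
s=manip.state();print(s['time'],s['joint_pos'].round(2),s['tool_pos'],q2m(s['tool_rot']).round(3).tolist())
f=manip.grab_frame("wrist");f['p']=s['tool_pos'];f['R']=q2m(s['tool_rot']);pickle.dump(f,open("w3.pkl","wb"));cv2.imwrite("pics/w3.png",f["img"][...,::-1])
E
```

```text
tool_pos: [0.4484, 0.0192, 0.358]
tool_pos: [0.4703, -0.0811, 0.2827]
tool_pos: [0.4939, -0.1788, 0.2122]
7.35 [-0.49 -0.16  1.88 -0.    1.42 -2.04] [ 0.49389345 -0.17880098  0.21217141] [[-1.0, 0.023, -0.003], [0.023, 1.0, 0.002], [0.004, 0.002, -1.0]]
```

View pics/w3.png

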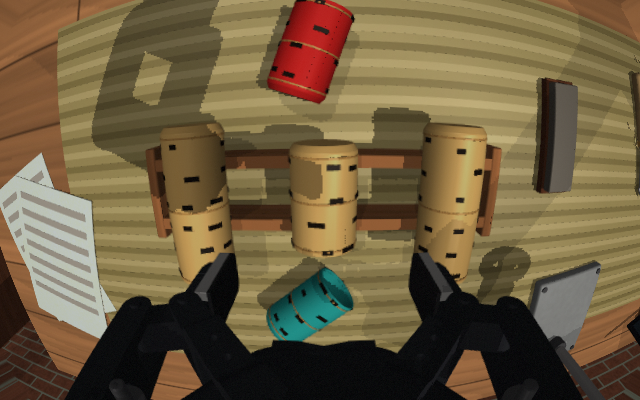

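The wrist view shows the short tumbler centred at column ~324, closed end near row 143 and mouth end near row 255, with both neighbours clear of the fingers.

```bash
python3 - <<'E'
from h import *
import pickle
f=pickle.load(open("w3.pkl","rb"))
for u,v,z in((323,145,.1),(324,256,.1),(290,200,.07),(358,200,.07),(153,150,.05),(495,150,.05),(163,235,.05),(490,235,.05)):
    o,d=wray(f,u,v);print(u,v,(o+d*(z-o[2])/d[2]).round(4))
E
```

```text
323 145 [ 0.4475 -0.1782  0.1   ]
324 256 [ 0.5414 -0.1795  0.1   ]
290 200 [ 0.5001 -0.2091  0.07  ]
358 200 [ 0.5015 -0.1479  0.07  ]
153 150 [ 0.4492 -0.353   0.05  ]
495 150 [ 0.4573 -0.0012  0.05  ]
163 235 [ 0.5436 -0.358   0.05  ]
490 235 [0.5525 0.0064 0.05  ]
```

```bash

python3 -m pendant '[[1,[0,0,0.3],0],[1,[0,0,0.61],0],[1,[0,0,0.61],0]]'|grep pos
python3 -m pendant '[[1,[0,0,0.2],0],[1,[0,0,0.4],0],[1,[0,0,0.61],0],[1,[0,0,0.61],0]]'|grep -E 'pos|force'
python3 -m pendant '[[0,[0,0,0],0],[0,[0,0,0],0],[0,[0,0,0],0],[0,[0,0,0],0],[0,[0,0,0],0],[0,[0,0,0],0]]'
python3 -m pendant '[[0,[0,0,-0.2],0],[0,[0,0,-0.5],0],[0,[0,0,-1],0],[0,[0,0,-1],0],[0,[0,0,-1],0]]'
```

```text
tool_pos: [0.4924, -0.1749, 0.1373]
tool_pos: [0.4941, -0.1761, 0.0671]
contact_force: [-1.1, 0.4, -0.1]
grasp_force: 0.0
time: 8.7
tool_pos: [0.4973, -0.1786, 0.0712]
tool_rot: [0.003, 0.01, 1.0, -0.001]
contact_force: [-0.3, 0.4, 6.0]
gripper_width: 0.69
grasp_force: 63.9
time: 9.2
tool_pos: [0.4968, -0.1783, 0.1918]
tool_rot: [0.003, 0.01, 1.0, -0.002]
contact_force: [0.3, -0.7, -0.9]
gripper_width: 0.692
grasp_force: 65.0
```

```bash
python3 - <<'E'
from h import *
import pickle
t=pickle.load(open("top.pkl","rb"));f=pickle.load(open("w3.pkl","rb"));g=pickle.load(open("w1.pkl","rb"))
def w(f,u,v,z):
    o,d=wray(f,u,v);return (o+d*(z-o[2])/d[2]).round(4)
print("whet w3",[w(f,*p).tolist() for p in((547,82,.026),(577,85,.026),(538,188,.026),(570,190,.026))])
print("whet w1",[w(g,*p).tolist() for p in((256,64,.026),(287,64,.026),(252,155,.026),(284,155,.026))])
print("board w1",[w(g,*p).tolist() for p in((199,115,.05),(199,178,.05),(185,115,.05),(182,177,.05))])
print("whet top",[onz(t,*p).round(3).tolist() for p in((279,203,.026),(295,203,.026),(279,247,.026),(295,247,.026))])
E
```

```text
whet w3 [[0.3749, 0.0881, 0.026], [0.3704, 0.1438, 0.026], [0.5053, 0.0865, 0.026], [0.5085, 0.1482, 0.026]]
whet w1 [[0.3736, 0.1034, 0.026], [0.3712, 0.1503, 0.026], [0.5136, 0.1077, 0.026], [0.5095, 0.1577, 0.026]]
board w1 [[0.4543, 0.0268, 0.05], [0.5513, 0.0289, 0.05], [0.4549, 0.0032, 0.05], [0.5521, -0.001, 0.05]]
whet top [[0.51, 0.151, 0.026], [0.509, 0.099, 0.026], [0.368, 0.151, 0.026], [0.367, 0.1, 0.026]]
```

```bash

python3 -m pendant '[[0,[-0.05,0.4,0],0],[0,[-0.1,0.94,0],0],[0,[-0.1,0.94,0],0],[0,[-0.1,0.94,0],0]]'|grep pos
python3 -m pendant '[[0,[-0.05,0.4,0],0],[0,[-0.1,0.94,0],0],[0,[-0.1,0.94,0],0],[0,[-0.1,0.94,0],0]]'|grep pos
python3 -m pendant '[[0,[0,0,0],0.4],[0,[0,0,0],0.4],[0,[0,0,0],0.4],[0,[0,0,0],0.4],[0,[0,0,0],0.4],[0,[0,0,0],0.4],[0,[0,0,0],0.4],[0,[0,0,0],0.4],[0,[0,0,0],0.4],[0,[0,0,0],0.4]]' |grep pos
python3 -m pendant '[[0,[0,0,0.2],0.1],[0,[0,0,0.4],0.1],[0,[0,0,0.4],0.1],[0,[0,0,0.4],0.1]]'
python3 - <<'E'
from h import *
s=manip.state();print(s['time'],s['joint_pos'].round(2),s['tool_pos'],q2m(s['tool_rot']).round(3).tolist())
E
```

```text
tool_pos: [0.5083, -0.0628, 0.1855]
tool_pos: [0.5234, 0.0483, 0.1865]
tool_pos: [0.5235, 0.0456, 0.1869]
time: 11.4
tool_pos: [0.5234, 0.0468, 0.1392]
tool_rot: [-0.0, 0.714, 0.701, -0.001]
contact_force: [0.8, 0.0, -0.6]
gripper_width: 0.694
grasp_force: 65.1
11.4 [-0.05 -0.09  1.94 -0.    1.29 -0.03] [0.52338818 0.04675089 0.13923975] [[0.019, 1.0, -0.001], [1.0, -0.019, -0.0], [-0.0, -0.001, -1.0]]
```

```bash

python3 -m pendant '[[0,[0,0,0.25],0],[0,[0,0,0.45],0],[0,[0,0,0.45],0]]'|grep -E 'pos|contact'
python3 -m pendant '[[0,[0,0,0.04],0],[0,[0,0,0.08],0],[0,[0,0,0.12],0],[0,[0,0,0.12],0]]'|grep -E 'pos|contact'
python3 -m pendant '[[0,[0,0,0.03],0],[0,[0,0,0.06],0],[0,[0,0,0.09],0],[0,[0,0,0.09],0]]'|grep -E 'time|pos|contact|rot'
```

```text
tool_pos: [0.522, 0.0473, 0.0836]
contact_force: [0.4, 0.1, -1.1]
tool_pos: [0.5268, 0.049, 0.076]
contact_force: [-3.3, 7.2, 12.6]
time: 12.5
tool_pos: [0.5279, 0.0514, 0.0665]
tool_rot: [0.0, 0.714, 0.7, 0.006]
contact_force: [-3.8, 16.4, 16.2]
```

```bash

python3 -m pendant '[[0,[0,0,0.03],0],[0,[0,0,0.06],0],[0,[0,0,0.06],0]]'|grep -E 'time|pos|contact|rot'
python3 - <<'E'
from h import *
f=grab("scene");s=manip.state();u,v=map(int,proj(f,s['tool_pos']));print(u,v,s['tool_pos'])
import pickle;pickle.dump(f,open("s2.pkl","wb"))
cv2.imwrite("pics/s2.png",cv2.resize(f["img"][v-60:v+60,u-70:u+70],None,fx=5,fy=5,interpolation=cv2.INTER_CUBIC)[...,::-1])
E
```

```text
time: 12.8
tool_pos: [0.5282, 0.0522, 0.0593]
tool_rot: [-0.0, 0.714, 0.7, 0.007]
contact_force: [-2.3, 19.5, 16.4]
325 242 [0.52819373 0.05217131 0.05935742]
```

View pics/s2.png

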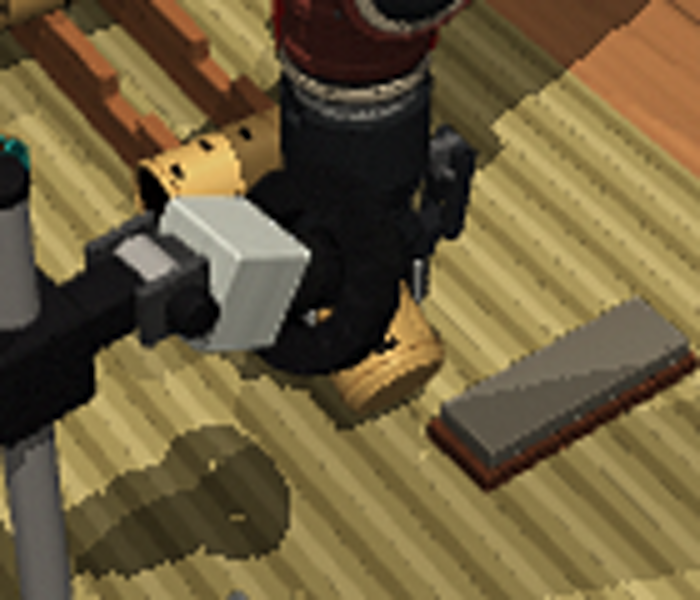

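The scene crop shows the tumbler in the fingers at crop (385,360) with its closed end lowered, so the mouth is tilted up as planned. The rack and whetstone look untouched.

```bash

python3 -m pendant '[[0,[0,0,-0.2],0],[0,[0,0,-0.5],0],[0,[0,0,-0.9],0],[0,[0,0,-0.9],-0.4],[0,[0,0,-0.9],-0.4],[0,[0,0,-0.9],-0.4],[0,[0,0,-0.9],-0.4],[0,[0,0,-0.9],-0.4],[0,[0,0,-0.9],-0.4],[0,[0,0,-0.9],-0.4]]' |grep pos
python3 -m pendant '[[0,[0,0,-0.4],-0.23],[0,[0,0,-0.4],-0.23],[0,[0,0,-0.4],-0.23],[0,[0,0,-0.4],-0.23],[0,[0,0,-0.4],-0.23],[0,[0,0,-0.4],-0.23]]'
python3 - <<'E'
from h import *
import pickle
s=manip.state();print(s['time'],s['joint_pos'].round(2),s['tool_pos'],q2m(s['tool_rot']).round(3).tolist())
f=manip.grab_frame("wrist");f['p']=s['tool_pos'];f['R']=q2m(s['tool_rot']);pickle.dump(f,open("w4.pkl","wb"));cv2.imwrite("pics/w4.png",cv2.resize(f["img"][150:350,200:450],None,fx=3.2,fy=3,interpolation=cv2.INTER_CUBIC)[...,::-1])
E
```

```text
tool_pos: [0.5247, 0.0475, 0.1631]
time: 14.45
tool_pos: [0.5244, 0.0475, 0.2109]
tool_rot: [0.001, -0.09, 0.996, -0.0]
contact_force: [0.4, -0.0, -1.2]
gripper_width: 0.692
grasp_force: 73.3
14.45 [-0.05 -0.16  1.88 -0.    1.42 -1.8 ] [0.52442495 0.04751176 0.21089421] [[-0.984, -0.18, 0.003], [-0.18, 0.984, -0.0], [-0.003, -0.001, -1.0]]
```

View pics/w4.png

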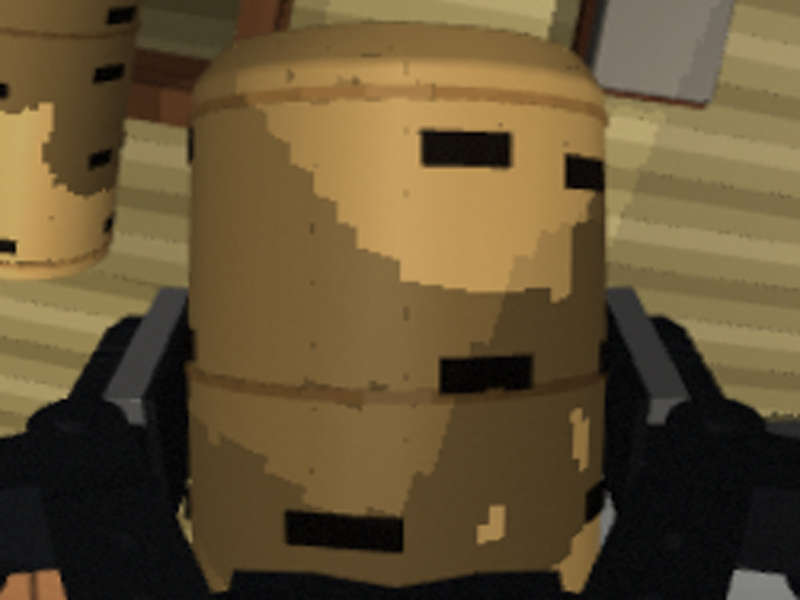

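```bash
python3 - <<'E'
from h import *
import pickle
for n,a,b,c in(("w3",140,262,320),("w4",150,345,312)):
    f=pickle.load(open(n+".pkl","rb"));p=f["img"][a:b,c-3:c+4].astype(float)
    m=np.median(p,1); r=m[:,0]/(m[:,2]+1)
    print(n);print([(a+i,int(m[i,0]),int(m[i,2])) for i in range(len(m)) if i<32 or n=="w3" or 70<i<90 or i>175])
E
```

```text
w3
[(140, 76, 34), (141, 75, 33), (142, 76, 34), (143, 76, 34), (144, 76, 33), (145, 73, 32), (146, 144, 64), (147, 163, 72), (148, 168, 75), (149, 168, 75), (150, 170, 76), (151, 171, 76), (152, 171, 76), (153, 185, 86), (154, 194, 91), (155, 194, 90), (156, 194, 90), (157, 194, 90), (158, 157, 66), (159, 162, 66), (160, 182, 80), (161, 194, 90), (162, 194, 90), (163, 195, 90), (164, 147, 67), (165, 121, 55), (166, 122, 55), (167, 123, 56), (168, 121, 56), (169, 122, 56), (170, 122, 56), (171, 121, 55), (172, 122, 55), (173, 123, 55), (174, 122, 56), (175, 123, 57), (176, 122, 55), (177, 121, 55), (178, 122, 56), (179, 122, 55), (180, 122, 55), (181, 122, 55), (182, 122, 55), (183, 122, 55), (184, 122, 55), (185, 122, 55), (186, 122, 55), (187, 122, 55), (188, 123, 55), (189, 122, 56), (190, 122, 55), (191, 121, 55), (192, 121, 55), (193, 148, 68), (194, 181, 84), (195, 180, 83), (196, 181, 84), (197, 181, 84), (198, 187, 86), (199, 194, 89), (200, 194, 89), (201, 194, 89), (202, 195, 90), (203, 178, 82), (204, 163, 71), (205, 168, 66), (206, 180, 77), (207, 191, 87), (208, 194, 90)
[... 1235 characters left out ...]
4, 182, 85), (175, 182, 84), (176, 164, 77), (177, 146, 64), (178, 148, 62), (179, 147, 57), (180, 147, 57), (181, 147, 58), (221, 185, 86), (222, 185, 86), (223, 185, 86), (224, 185, 87), (225, 185, 86), (226, 186, 87), (227, 186, 87), (228, 186, 87), (229, 186, 88), (230, 185, 86), (231, 184, 86), (232, 177, 83), (233, 128, 61), (234, 127, 61), (235, 128, 61), (236, 127, 61), (237, 127, 60), (238, 127, 60), (239, 127, 61), (326, 8, 5), (327, 7, 4), (328, 8, 4), (329, 8, 6), (330, 8, 4), (331, 10, 5), (332, 8, 4), (333, 55, 26), (334, 84, 40), (335, 90, 41), (336, 90, 41), (337, 90, 41), (338, 90, 41), (339, 89, 41), (340, 89, 40), (341, 89, 41), (342, 89, 41), (343, 67, 32), (344, 16, 16)]
```

```bash
python3 - <<'E'
from h import *
import pickle
from scipy.optimize import fsolve
f=pickle.load(open("w3.pkl","rb"))
S=[]
for v in(146,158.7,204.6,252,257):
    o,d=wray(f,324,v);S.append((o+d*(.1-o[2])/d[2])[0])
S=np.array(S);print(S.round(4)); S=S-(S[1]+S[3])/2; print(S.round(4))
f=pickle.load(open("w4.pkl","rb"))
f['p']=np.zeros(3);f['R']=np.eye(3)
rays=[wray(f,325,v) for v in(180,280.5)]
def angs(th,xg,dz):
    ax=np.array([-np.cos(th),0,-np.sin(th)]);nn=np.array([np.sin(th),0,-np.cos(th)])
    return [(-xg+s)*ax+.03*nn+np.array([0,0,dz]) for s in(S[1],S[2])]
def eq(q,dz):
    r=[]
    for p,(o,d) in zip(angs(*q,dz),rays):
        w=p-o; r.append(np.arctan2(w[0],w[2])-np.arctan2(d[0],d[2]))
    return r
for dz in(-.004,0,.004):
    q=fsolve(eq,[.5,0],args=(dz,));print(dz,np.degrees(q[0]),q[1])
E
```

```text
[0.4483 0.4582 0.4952 0.5376 0.5424]
[-0.0496 -0.0397 -0.0026  0.0397  0.0445]
-0.004 30.908427268892655 -0.0009756362543536074
0 24.057915930803816 0.00048290939100844395
0.004 8.8103925298192 0.0069043218608404976<stdin>:21: RuntimeWarning: The iteration is not making good progress, as measured by the 
 improvement from the last ten iterations.
```

The wrist crop shows the tumbler pinched squarely between the pads and pitched. Its bands are at rows ~180 and ~280, and the tilt reads about 20–30°, depending on the axis height. I'll check it from the scene camera near the target.

```bash

python3 -m pendant '[[0,[0,0.3,0],0],[0,[-0.02,0.66,-0.02],0],[0,[-0.02,0.66,-0.02],0]]' |grep pos
python3 -m pendant '[[0,[0,0.3,0],0.027],[0,[-0.02,0.66,-0.02],0.027],[0,[-0.02,0.66,-0.02],0.027],[0,[-0.02,0.66,-0.02],0.027],[0,[-0.02,0.66,-0.02],0.027]]'
python3 - <<'E'
from h import *
import pickle
s=manip.state();print(s['time'],s['joint_pos'].round(2),s['tool_pos'],q2m(s['tool_rot']).round(3).tolist())
f=grab("scene");g=grab("top");f['p']=s['tool_pos'];pickle.dump((f,g),open("s5.pkl","wb"))
o=[]
for n in(f,g):
    u,v=map(int,proj(n,s['tool_pos']));print(u,v);o.append(cv2.resize(n["img"][v-30:v+30,u-40:u+40],None,fx=10,fy=10,interpolation=cv2.INTER_CUBIC) if n is f else None)
cv2.imwrite("pics/s5.png",o[0][...,::-1])
E
```

```text
tool_pos: [0.5115, 0.1294, 0.2127]
time: 15.3
tool_pos: [0.5003, 0.2034, 0.2142]
tool_rot: [0.0, -0.047, 0.999, -0.0]
contact_force: [0.8, -1.0, -0.7]
gripper_width: 0.69
grasp_force: 73.3
15.3 [ 0.25 -0.13  1.85 -0.    1.42 -1.42] [0.50026392 0.20343513 0.21419308] [[-0.996, -0.094, 0.0], [-0.094, 0.996, -0.0], [-0.0, -0.0, -1.0]]
374 228
253 197
```

View pics/s5.png

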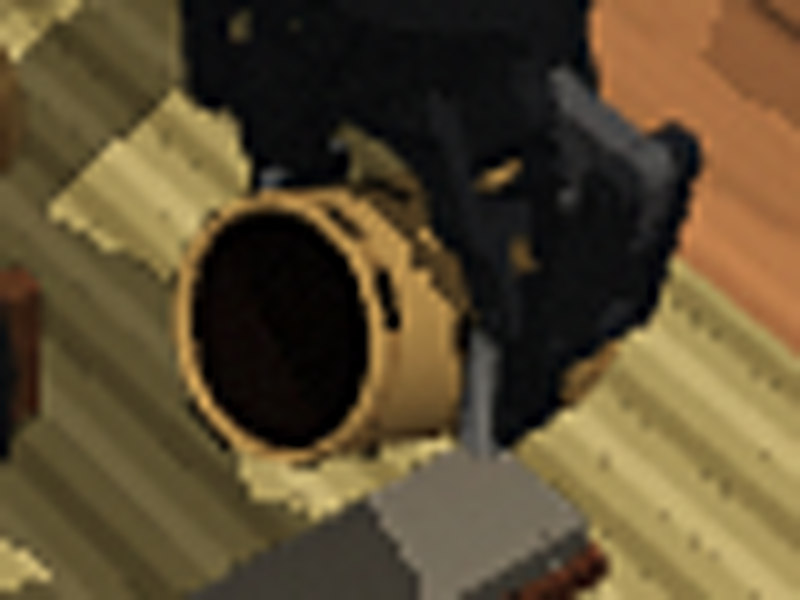

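The crop shows the open dark mouth facing the camera side: outer rim from (178,~320) to (385,~330), top (275,190), bottom (290,458), with no finger across it.

```bash
cat > mouth.py <<'E'
from h import *
import pickle,sys
f=pickle.load(open(sys.argv[1],"rb"))[0];u,v=map(int,proj(f,f['p']))
D0=None
im=cv2.resize(f["img"][v-30:v+30,u-40:u+40],None,fx=10,fy=10,interpolation=cv2.INTER_CUBIC)
m=(im.max(2)<62).astype(np.uint8)
n,l=cv2.connectedComponents(m);k=l[int(sys.argv[3]),int(sys.argv[2])];m=(l==k).astype(np.uint8)
h=cv2.convexHull(max(cv2.findContours(m,0,1)[0],key=cv2.contourArea));print(cv2.boundingRect(h))
hin=cv2.approxPolyDP(h,1,True)[:,0]
c0=max(cv2.findContours(m,0,1)[0],key=cv2.contourArea)[:,0]
out=[(178,320),(190,250),(215,210),(270,189),(325,205),(360,245),(380,300),(384,340),(375,395),(350,435),(290,458),(245,443),(205,400),(185,355)]
n0=np.array([.857,.087,.508])
for nm,pts,r in(("in",c0,.027),("out",out,.030)):
    if nm=="out" and len(sys.argv)>4: break
    rays=[ray(f,u-40+(a+.5)/10-.5,v-30+(b+.5)/10-.5) for a,b in pts];e=rays[0][0];D=np.array([d for _,d in rays])
    c=D.mean(0)
    for _ in range(3):
        c/=np.linalg.norm(c);ax=np.cross([0,0,1],c);ax/=np.linalg.norm(ax);ay=np.cross(c,ax)
        P=np.c_[D@ax/(D@c),D@ay/(D@c)].astype(np.float32)
        (cx,cy),(A,B),ang=cv2.fitEllipse(P);c=c+cx*ax+cy*ay
    c/=np.linalg.norm(c);a,b=max(A,B)/2,min(A,B)/2
    th=np.radians(ang)+(0 if A<B else np.pi/2);mi=np.cos(th)*ax+np.sin(th)*ay;i=np.arccos(b/a)
    for sg in(1,-1):
        x=-c*np.cos(i)+sg*mi*np.sin(i);print(nm,"x",x.round(3),"yaw",np.degrees(np.arctan2(x[1],x[0])),"tilt",np.degrees(np.arcsin(x[2])),"to lens",np.degrees(np.arccos(x@n0)))
    print("size pos",(e+c*r/a).round(4),"aspect",b/a)
    # ray nearest to the vertical plane through the TCP along tumbler yaw
    w=np.array([-.094,.996,0]);print("on plane pos",(e+c*((f['p']-e)@w)/(c@w)).round(4),"rel TCP",(e+c*((f['p']-e)@w)/(c@w)-f['p']).round(4))
E
python3 mouth.py s5.pkl 280 325
```

```text
(192, 210, 176, 239)
in x [-0.245  0.744  0.622] yaw 108.22700491888112 tilt 38.429057175071556 to lens 80.18363476827942
in x [0.931 0.05  0.361] yaw 3.064653642469017 tilt 21.178056520561338 to lens 9.654052719107426
size pos [0.5273 0.192  0.213 ] aspect 0.7188483032578641
on plane pos [0.5405 0.2072 0.2319] rel TCP [0.0402 0.0038 0.0177]
out x [-0.207  0.748  0.631] yaw 105.48728405980825 tilt 39.1178229738976 to lens 77.99433328530647
out x [0.919 0.076 0.386] yaw 4.702047661807634 tilt 22.710527972360428 to lens 7.8626292537581035
size pos [0.5383 0.2052 0.231 ] aspect 0.7448673487114971
on plane pos [0.54   0.2072 0.2334] rel TCP [0.0397 0.0037 0.0192]
```

The mouth sits +40 mm ahead of and +18 mm above the TCP, so the tilt is ~23–25° against the lens's ~30.5°. There is time to press once more and gain the missing 7°.

```bash

python3 -m pendant '[[0,[-0.04,-0.69,0],0.4],[0,[-0.04,-0.69,0],0.4],[0,[-0.04,-0.69,0],0.4],[0,[-0.04,-0.69,0],0.4],[0,[-0.04,-0.69,0],0.4],[0,[-0.04,-0.69,0],0.4],[0,[-0.04,-0.69,0],0.4],[0,[-0.04,-0.69,0],0.4],[0,[-0.04,-0.69,0],0.4]]' |grep pos
python3 -m pendant '[[0,[-0.4,-0.1,0.2],0.136],[0,[-0.66,-0.18,0.6],0.136],[0,[-0.66,-0.18,0.6],0.136],[0,[-0.66,-0.18,0.6],0.136],[0,[-0.66,-0.18,0.6],0.136]]'
python3 - <<'E'
from h import *
s=manip.state();print(s['time'],s['tool_pos'],q2m(s['tool_rot']).round(3).tolist())
E
```

```text
tool_pos: [0.5128, 0.1212, 0.214]
time: 16.8
tool_pos: [0.5248, 0.0405, 0.1425]
tool_rot: [0.0, 0.713, 0.701, 0.0]
contact_force: [0.1, 0.1, -0.9]
gripper_width: 0.691
grasp_force: 73.3
16.8 [0.52475245 0.04048025 0.14254968] [[0.016, 1.0, 0.001], [1.0, -0.016, 0.0], [0.0, 0.001, -1.0]]
```

```bash

python3 -m pendant '[[0,[-0.02,0,0.25],0],[0,[-0.02,0,0.56],0],[0,[-0.02,0,0.56],0]]'|grep -E 'pos|contact'
python3 -m pendant '[[0,[0,0,0.04],0],[0,[0,0,0.08],0],[0,[0,0,0.08],0]]'|grep -E 'pos|contact'
python3 -m pendant '[[0,[0,0,0.03],0],[0,[0,0,0.06],0],[0,[0,0,0.06],0]]'|grep -E 'time|pos|contact|rot'
```

```text
tool_pos: [0.5214, 0.0394, 0.0714]
contact_force: [-0.9, -0.1, -1.3]
tool_pos: [0.5259, 0.0389, 0.067]
contact_force: [0.5, 0.7, -0.6]
time: 17.7
tool_pos: [0.5264, 0.0402, 0.0628]
tool_rot: [-0.0, 0.713, 0.701, 0.002]
contact_force: [-7.9, 7.8, 20.0]
```

```bash
cat > wt.py <<'E'
from h import *
from scipy.optimize import fsolve
f=manip.grab_frame("wrist");p=f["img"][140:310,309:316].astype(float)
m=np.median(p,1);r=m[:,0]/(m[:,2]+1)
g=r-cv2.GaussianBlur(r[:,None],(1,31),8)[:,0]
T=lambda a,b:sum((140+i)*max(g[i],0)**2 for i in range(a-140,b-140))/sum(max(g[i],0)**2 for i in range(a-140,b-140))
k=[140+i for i in range(170) if g[i]>.12];print(k)
E
python3 wt.py; python3 - <<'E'
import numpy as np,cv2,pickle
f=pickle.load(open("w4.pkl","rb"));p=f["img"][140:310,309:316].astype(float)
m=np.median(p,1);r=m[:,0]/(m[:,2]+1);g=r-cv2.GaussianBlur(r[:,None],(1,31),8)[:,0]
print([140+i for i in range(170) if g[i]>.12])
E
```

```text
[156, 157, 158, 159, 160, 173, 174, 175, 176, 273, 274, 275, 276]
[158, 159, 160, 161, 162, 179, 180, 181, 182, 280, 281, 282, 283]
```

```bash
python3 - <<'E'
from h import *
import pickle
from scipy.optimize import fsolve
f=pickle.load(open("w4.pkl","rb"));f['p']=np.zeros(3);f['R']=np.eye(3)
def solve(rows,dz,sh):
    rays=[wray(f,325,v+sh) for v in rows]
    def eq(q):
        th,xg=q;ax=np.array([-np.cos(th),0,-np.sin(th)]);nn=np.array([np.sin(th),0,-np.cos(th)]);r=[]
        for s,(o,d) in zip((-.0397,-.0026),rays):
            w=(s-xg)*ax+.03*nn+[0,0,dz]-o;r.append(np.arctan2(w[0],w[2])-np.arctan2(d[0],d[2]))
        return r
    q=fsolve(eq,[.4,0]);return round(np.degrees(q[0]),1),round(q[1],4)
for dz in(-.006,-.003,-.001,0,.001):
    print(dz,solve((180.5,281.5),dz,-.5),solve((174.5,274.5),dz,-.5))
E
```

```text
-0.006 (np.float64(32.8), np.float64(-0.0011)) (np.float64(33.2), np.float64(0.0012))
-0.003 (np.float64(28.7), np.float64(-0.0005)) (np.float64(29.6), np.float64(0.0015))
-0.001 (np.float64(25.1), np.float64(0.0003)) (np.float64(26.8), np.float64(0.002))
0 (np.float64(22.8), np.float64(0.001)) (np.float64(25.1), np.float64(0.0024))
0.001 (np.float64(20.0), np.float64(0.0019)) (np.float64(23.3), np.float64(0.0028))
```

```bash

python3 -m pendant '[[0,[0,0,0.025],0],[0,[0,0,0.025],0]]'|grep -E 'time|pos|contact'
python3 wt.py
```

```text
time: 17.95
tool_pos: [0.5267, 0.0409, 0.0604]
contact_force: [-9.7, 11.2, 22.8]
[155, 156, 157, 158, 159, 171, 172, 173, 174, 268, 269, 270, 271]
```

```bash

python3 -m pendant '[[0,[0,0,-0.2],0],[0,[0,0,-0.5],0],[0,[0.3,0,-0.9],0],[0,[0.66,0.18,-0.9],-0.136],[0,[0.66,0.18,-0.9],-0.136],[0,[0.66,0.18,-0.9],-0.136]]' |grep pos
python3 -m pendant '[[0,[0.44,-0.47,-0.38],-0.4],[0,[0.44,-0.47,-0.38],-0.4],[0,[0.44,-0.47,-0.38],-0.4],[0,[0.44,-0.47,-0.38],-0.4],[0,[0.44,-0.47,-0.38],-0.4],[0,[0.44,-0.47,-0.38],-0.4],[0,[0.44,-0.47,-0.38],-0.4],[0,[0.44,-0.47,-0.38],-0.4],[0,[0.44,-0.47,-0.38],-0.4],[0,[0.44,-0.47,-0.38],-0.4]]'
python3 - <<'E'
from h import *
import pickle
s=manip.state();print(s['time'],s['joint_pos'].round(2),s['tool_pos'],q2m(s['tool_rot']).round(3).tolist())
f=grab("scene");f['p']=s['tool_pos'];pickle.dump((f,0),open("s6.pkl","wb"))
E
python3 mouth.py s6.pkl 280 325 x
```

```text
tool_pos: [0.5486, 0.1191, 0.1653]
time: 19.6
tool_pos: [0.4749, 0.1435, 0.2095]
tool_rot: [0.001, -0.048, 0.999, 0.0]
contact_force: [-0.0, 0.2, -1.4]
gripper_width: 0.693
grasp_force: 77.3
19.6 [ 0.14 -0.24  1.95 -0.    1.43 -1.52] [0.47486635 0.14346171 0.20953973] [[-0.995, -0.096, 0.002], [-0.096, 0.995, 0.0], [-0.002, 0.0, -1.0]]
(207, 185, 174, 232)
in x [-0.148  0.847  0.511] yaw 99.88372870296648 tilt 30.704895916787105 to lens 78.076505486491
in x [0.878 0.037 0.478] yaw 2.4442807583075923 tilt 28.540474828572698 to lens 3.4916632174628686
size pos [0.4982 0.1293 0.2132] aspect 0.7570217505217112
on plane pos [0.5128 0.147  0.2331] rel TCP [0.038  0.0036 0.0235]
```

```bash

python3 -m pendant '[[0,[0,0.25,-0.03],0],[0,[-0.1,0.49,-0.06],0],[0,[-0.3,0.49,-0.06],0],[0,[-0.45,0.49,-0.06],0],[0,[-0.54,0.49,-0.06],0],[0,[-0.54,0.49,-0.06],0],[0,[-0.54,0.49,-0.06],0]]'
python3 - <<'E'
from h import *
import pickle
s=manip.state();print(s['time'],s['tool_pos'])
f=grab("scene");f['p']=s['tool_pos'];pickle.dump((f,0),open("s7.pkl","wb"))
p=np.array([.572,.212,.24]);print("focus px in crop",[ (a-b)*10+c for a,b,c in zip(proj(f,p),map(int,proj(f,s['tool_pos'])),(400,300))])
E
python3 mouth.py s7.pkl 280 325 x
```

```text
time: 20.35
tool_pos: [0.5331, 0.2079, 0.2157]
tool_rot: [-0.0, -0.048, 0.999, -0.0]
contact_force: [-0.2, -0.4, -1.1]
gripper_width: 0.692
grasp_force: 77.3
20.35 [0.5330873  0.20793166 0.21569541]
focus px in crop [np.float64(284.94557444646944), np.float64(305.661169631324)]
(200, 189, 187, 247)
in x [-0.189  0.8    0.569] yaw 103.28870787502545 tilt 34.66607191545976 to lens 78.66369737710477
in x [0.879 0.044 0.475] yaw 2.8893257836397352 tilt 28.332675539674824 to lens 3.3115081499118846
size pos [0.5565 0.1939 0.2171] aspect 0.7547395754694953
on plane pos [0.5709 0.2115 0.2389] rel TCP [0.0378 0.0036 0.0232]
```

```bash
python3 -m pendant '[[0,[0,0,0],0],[0,[0,0,0],0],[0,[0,0,0],0]]'|grep -E 'time|pos|grasp'; python3 -c "
from plant import manip
print(manip.job_done())"
```

```text
time: 20.7
tool_pos: [0.5331, 0.2081, 0.2159]
grasp_force: 77.3
the job is handed in; nothing more can be done
None
```

I handed the job in at 20.7 s of 35 with the short tumbler held still before the lens; by my camera measurements its mouth is about 2 mm from my estimate of the focus point (itself good to perhaps 5 mm) and its axis about 3° off the line of sight, but no verdict was returned.

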